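# Stamp the copy, poise over the original

## Task

The self-inking stamp has stood unused, so take it by its dark cap and press it right down in the middle of the sticky-note pad on the left of the desk for a trial impression, then stamp the pink copy in the same way, squarely inside its printed box. After that carry the stamp over the pile of books with the tin on top to the white original on the clipboard, which still waits for a signature, and finish while holding it there: still, upright, square to and centred on the original's box, about a centimetre above the paper, with the cap up. Never touch the original or its clipboard, and leave the other things on the desk where they are.

Things in the scene. Friction and masses are not known exactly. Their poses are not given: they have to be found in the camera images.
- stamp: self-inking stamp standing upright, 36 (x) x 64 (y) x 92 (z) mm, 130 g. Origin: centre of the underside of its clear 36 x 64 mm foot; z up, long side along y, a half turn makes no difference. Grip the dark cap above the narrow grey frame: 34 mm thick along x, 62 mm long along y, flat side faces 40 to 86 mm above the underside; take it across the 34 mm at about 72 mm, firmly (35 N)
- stamp_cap (a joint): how far the stamp's cap is pushed down over its frame (m): 0 up, 0.016 at the hard stop. A spring pushes it back up: about 2.7 N to start it, 8 N at 12 mm, 10 N at 16 mm. An impression is made from 12 mm on, so push until the stop is felt rather than by distance alone
- sticky_pad: yellow pad of sticky notes, 76 x 76 mm, loose on the left of the desk near the stamp (a second such pad far off at the back right corner plays no part); origin at the centre of its underside, its flat top bears 11 mm above that (the curled edge of the top sheet looks up to 17 mm high)
- copy: pink copy of the voucher, 160 (x) x 115 (y) x 3.2 mm, lying flat and fixed; origin at the centre of its underside, x up the page
- copy_box (a point): centre of the copy's printed box, on the paper, 35 mm down the page from the sheet's centre; inside its dark outline the box is 52 mm along x by 80 mm along y. The stamp's x and y go along the box's x and y
- clipboard: small brown clipboard, fixed, 216 (x) x 150 (y) mm, its clip (16 mm high) at the +x end, over the top edge of the sheet; the white original, 160 x 115 mm, lies on it with its top 4.8 mm above the origin, which is on the underside below the centre of the sheet; x up the page
- original_box (a point): centre of the white original's printed box, on the paper, 35 mm down the page from the sheet's centre; inside its dark outline the box is 52 mm along x by 80 mm along y. The stamp's x and y go along the box's x and y
- notebook: grey notebook, 190 x 148 x 14 mm, lying between the copy and the clipboard at the bottom of the pile; leave alone. Origin: centre of its underside
- book: rose cloth-bound book, 195 x 138 x 19 mm, lying on the notebook; leave alone. Origin: centre of its underside
- card_tin: dark teal closed tin, 84 x 116 x 43 mm, on the rose book, its top about 78 mm above the desk; leave alone (a like tin far off at the back right plays no part). Origin: centre of its underside
- tape_roll: roll of paper tape lying flat, 65 mm across, 19 mm high, at the front of the desk; leave alone. Origin: centre of its underside
- eraser: small eraser in a blue card sleeve, 21 x 46 x 13 mm, at the front of the desk; leave alone. Origin: centre of its underside

How it is judged:
On the way, in this order (a step that is already met when the one before it is completed fails the run):
1. trial impression: the stamp is pressed at least 12 mm down, standing on the sticky-note pad within 15 mm of its centre (value of joint stamp_cap above 0.012 m and contact force between stamp and sticky_pad above 2 N and horizontal distance between stamp and sticky_pad below 0.015 m), for 0.1 s.
2. the copy is stamped: pressed at least 12 mm down, the foot inside the printed box (within 8 mm of its centre along x and y, square within 0.14 rad) (value of joint stamp_cap above 0.012 m and contact force between stamp and copy above 2 N and x of stamp in the frame of copy_box between -0.008 and 0.008 m and y of stamp in the frame of copy_box between -0.008 and 0.008 m and angle between the y axis of stamp and the y axis of copy_box, either way round below 0.14 rad), for 0.1 s.
At the end, for the whole second after the job is handed in: The fingers still hold the stamp, upright within 0.12 rad and at rest, its foot 3 to 18 mm above the original's paper, within 8 mm of the box's centre along x and y and square to it within 0.14 rad, the cap up (pushed less than 3 mm), the clipboard not touched (x of stamp in the frame of original_box between -0.008 and 0.008 m and y of stamp in the frame of original_box between -0.008 and 0.008 m and z of stamp in the frame of original_box between 0.003 and 0.018 m and angle between the y axis of stamp and the y axis of original_box, either way round below 0.14 rad and angle between stamp's own z axis and vertical below 0.12 rad and value of joint stamp_cap below 0.003 m and linear speed of stamp below 0.01 m/s and contact force between stamp and the fingers above 1 N and contact force between stamp and clipboard below 0.1 N); the arm keeps its last pose, push and grip.
It fails at once if the stamp or the robot touches the original or its clipboard (contact force between stamp and clipboard above 0.3 N or contact force between any of the arm, the fingers and clipboard above 0.5 N).
It fails at once if the copy gets a stray impression: stamp pressed on it while outside its box (value of joint stamp_cap above 0.01 m and contact force between stamp and copy above 1 N and (x of stamp in the frame of copy_box above 0.01 m or x of stamp in the frame of copy_box below -0.01 m or y of stamp in the frame of copy_box above 0.01 m or y of stamp in the frame of copy_box below -0.01 m)).
It fails at once if a bystander is moved more than 15 mm, or the sticky-note pad more than 30 mm (distance of any of notebook, book, card_tin, eraser, tape_roll from where it was at the start of the episode above 0.015 m or distance of sticky_pad from where it was at the start of the episode above 0.03 m).
It also fails if it takes over 54 s, if anything falls off the work surface, if the arm or the gripper's body presses on something with over 40 N, if the wrist force passes 120 N, or if a joint passes its speed limit or range.

## Robot

A 6-joint arm with a two-finger parallel gripper is mounted at the origin on a cart in front of the work surface, level with it; the furniture and walls round the work are solid. World frame = base frame: x ahead of the robot, y to its left, z up, the work surface at z = 0. Lengths are in m, angles in rad, forces in N, time in s.
With the tool pointing down it reaches from about 0.225 to 0.875 m from the base axis. Payload 3.4 kg.
Tool frame: the origin (TCP) lies between the finger pads; the fingertips stand 19 mm ahead of it and the grasp point (between the pads) is the TCP (manip.tip_reach is the distance from the TCP to the fingertips, in m); z points along the fingers, x is the direction in which the jaws open and shut, and the axes are right-handed (so a half turn about z gives the same grasp; the last joint's range is limited). The gripper opens to 85 mm and grips with 20 to 120 N. Pads are 22 mm wide; open, the fingers measure 114 mm over their backs; the gripper's body (76 mm by 85 mm) begins 54 mm behind the grasp point. The pads swing forward as they close: fully open they stand 13 mm farther back than shut.
Start: joints at [1.213, 0.276, 1.505, -0, 1.361, -0.121], TCP at [0.135, 0.559, 0.25] pointing down, gripper open.
Joint ranges: [-2.89, 2.89], [-0.75, 2.08], [0.22, 2.7], [-1.18, 4.32], [0.11, 2.71], [-2.7, 2.7]. Speed limits (rad/s): [2.57, 2.57, 3.14, 3.14, 3.14, 3.14].

## Interface

Orientations are given as a unit quaternion [w, x, y, z].
In Python, from rig import manip gives the robot as it stands.
- The arm moves only by the tool send_rows, never from a script. Its arguments are lists of equal length, an entry for each row: "delta_pos": the shift along the tool's x, y, z normalised to -1 to 1, where 1 is 40 cm, a list of three; "angular": the turn, a rotation vector about the tool's x, y, z normalised to -1 to 1, where 1 is 0.08 rad, a list of three. A call has 1 to 5 rows; each row shifts and turns the commanded pose from where the row before left it, along the tool's axes as they then stand; what a row does not reach is not made up. A row lasts 1/12 s, in which the tool goes at most 41.7 mm and 7.16 degrees, less where a joint would pass 70% of its speed; a pose out of reach is approached as far as the arm can. A call with a number of a shift or a turn outside -1 to 1 is refused whole. A call with a gripper value outside its range is refused whole. "hand" is the finger opening in mm, from 0 to 85.4, set as the call begins (left out, the last holds). The fingers move at their own pace and stop on an object; "squeeze" is the grip in N (left out, the last holds). Time passes only in rows, so rows that do not move let the fingers close. It gives the time, the measured TCP pose, the force and the opening at its end, in the units of the state.
- manip.get_state(): the state, without advancing time (a new reading comes with each control period).
- manip.get_image(name): name is "scene" or "top" or "wrist"; returns the picture (420x560x3 uint8, blue, green, red); there is no depth.
- manip.calibration(name): a dict with "fx", "fy", "cx", "cy" (pixels), "camera_from_world" (4x4, takes a point from world to camera coordinates). Camera axes: x right, y up, looking along -z (the intrinsics and any distortion apply to the point x, -y, -z); pixel columns grow to the right and rows downward; lengths in m; the calibration is good to about 2 mm. A picture is of the moment at which its call begins: read the wrist's pose just before it. calibration takes no time and is no camera call; for the wrist camera it gives the pose at the moment of the call.
- manip.sign_off(): hands the job in, once; it reports no verdict.
The state is a dict: "clock": time; "qpos": joint angles; "qd": joint speeds; "effort": joint torques, N m; "position": TCP position; "ee_rot": TCP orientation; "contact_force": force on the tool from outside, world axes, zero at the start; "moment": the same for the moment, N m; "width": finger opening in m.
Only numpy, scipy, OpenCV 4.12 (cv2) and the standard library are available. Lean on these libraries where they do the work, as an engineer would, in place of code of your own. Each camera call takes 0.05 s, during which the arm holds its last target.

## Working session

There is one attempt and no reset: what is moved stays moved. The work goes in short steps, Python scripts to look and compute and a tool call to move; the robot and the scene stay as the last step left them, time stands still between calls to the robot, and variables do not carry over. Pictures are saved under pics/ and viewed, and the job is handed in when it is done.

Besides the shell and the picture viewer there is one more tool, called after "Call:" as name(argument=value, ...) on one line, values as JSON. send_rows: Moves the arm, as the interface text tells. Scaled input: -1 to 1 covers 40 cm each way for a shift and 0.08 rad each way for a turn. Its arguments: {"type":"object","properties":{"delta_pos":{"type":"array","items":{"type":"array","items":{"type":"number"}}},"angular":{"type":"array","items":{"type":"array","items":{"type":"number"}}},"hand":{"type":"number"},"squeeze":{"type":"number"}},"required":["delta_pos","angular"]}

```bash
mkdir -p pics; ls; python3 - <<'E'
from rig import manip
import cv2,json
s=manip.get_state();print(s)
for n in["scene","top","wrist"]:
    c=manip.calibration(n);print(n,c)
    cv2.imwrite(f"pics/{n}0.png",manip.get_image(n))
E
```

```text
pics
{'clock': 0.0, 'qpos': array([ 1.21299423e+00,  2.76631176e-01,  1.50615623e+00, -2.82457630e-05,
        1.36067217e+00, -1.21023939e-01]), 'qd': array([ 1.39022779e-03, -1.02541130e-03, -7.99457609e-05,  2.39096090e-03,
        3.38547761e-04, -2.13838040e-03]), 'effort': array([ 8.36354593e-04, -4.16774189e+01, -2.45806646e+01,  7.80922642e-05,
        1.11009245e-02,  1.23501601e-05]), 'position': array([0.13473289, 0.5584849 , 0.24940983]), 'ee_rot': array([ 4.96512501e-04,  7.85673302e-01,  6.18640923e-01, -7.90582570e-04]), 'contact_force': array([0.17285136, 0.42507004, 0.24931688]), 'moment': array([0.0438921 , 0.00494298, 0.06638021]), 'width': 0.08541711096714474}
scene {'fx': 454.9562017231896, 'fy': 454.9562017231896, 'cx': 278.6095365097572, 'cy': 210.80378360581068, 'camera_from_world': array([[-0.50927971, -0.86059463,  0.00332588,  0.26929997],
       [ 0.37813666, -0.2202975 ,  0.89915609, -0.26066611],
       [-0.77307622,  0.45917959,  0.43761543, -0.59735568],
       [ 0.        ,  0.        ,  0.        ,  1.        ]])}
top {'fx': 386.2897915899655, 'fy': 386.2897915899655, 'cx': 281.64883258617664, 'cy': 216.85517790806574, 'camera_from_world': array([[-0.01733154, -0.99950353, -0.02631181,  0.0312709 ],
       [ 0.99849268, -0.01867267,  0.05161101, -0.50408957],
       [-0.0520767 , -0.02537765,  0.99832059, -0.93776442],
       [ 0.        ,  0.        ,  0.        ,  1.        ]])}
wrist {'fx': 371.90707961921487, 'fy': 371.90707961921487, 'cx': 274.28946772170315, 'cy': 205.8703269880789, 'camera_from_world': array([[ 0.23575342,  0.97181153, -0.00163348, -0.57425622],
       [-0.93540022,  0.22646389, -0.27155209,  0.03521982],
       [-0.26352753,  0.06554729,  0.96242236, -0.37961687],
       [ 0.        ,  0.        ,  0.        ,  1.        ]])}
```

View pics/scene0.png

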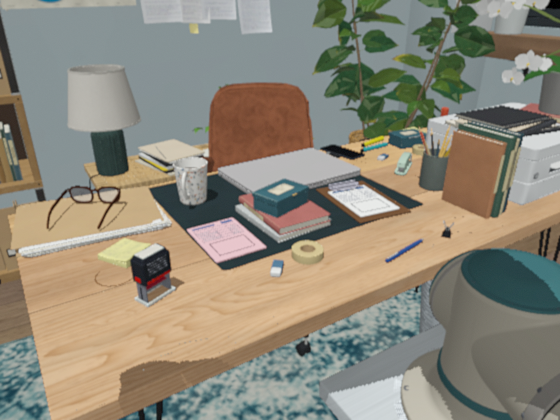

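View pics/top0.png

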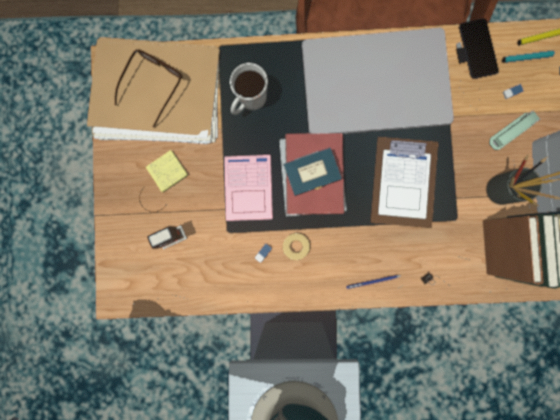

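View pics/wrist0.png

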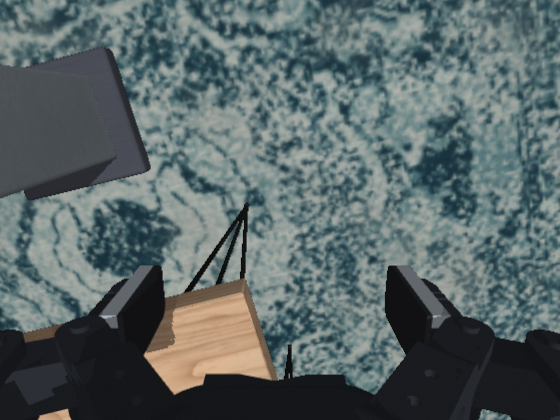

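The scene view shows the stamp at about (153,272) and the sticky pad at (127,250). In the top view, the stamp is at (165,237), the pad at (166,171), the copy at (248,188), the pile at (313,173) and the clipboard at (405,182). I'll zoom in on the top view.

```bash
cat > h.py <<'E'
from rig import manip
import numpy as np,cv2
def ray(name,uv,z,c=None):
    c=c or manip.calibration(name);T=np.array(c["camera_from_world"]);R=T[:3,:3];o=-R.T@T[:3,3]
    uv=np.atleast_2d(np.array(uv,float))
    d=np.c_[(uv[:,0]-c["cx"])/c["fx"],-(uv[:,1]-c["cy"])/c["fy"],-np.ones(len(uv))]@R
    return o+d*((z-o[2])/d[:,2])[:,None]
def proj(name,p,c=None):
    c=c or manip.calibration(name);T=np.array(c["camera_from_world"])
    q=np.atleast_2d(p)@T[:3,:3].T+T[:3,3]
    return np.c_[c["cx"]+c["fx"]*q[:,0]/-q[:,2],c["cy"]-c["fy"]*q[:,1]/-q[:,2]]
E
python3 - <<'E'
import cv2
a=cv2.imread("pics/top0.png")
cv2.imwrite("pics/t_a.png",cv2.resize(a[140:260,130:290],None,fx=5,fy=5,interpolation=cv2.INTER_CUBIC))
cv2.imwrite("pics/t_b.png",cv2.resize(a[125:235,270:450],None,fx=4.4,fy=4.4,interpolation=cv2.INTER_CUBIC))
E
```

```text
(no output)
```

View pics/t_a.png

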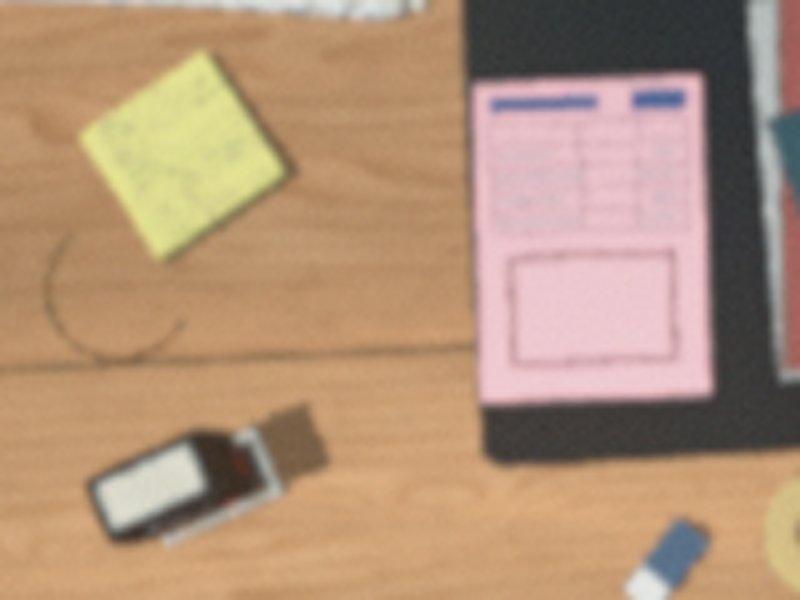

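View pics/t_b.png

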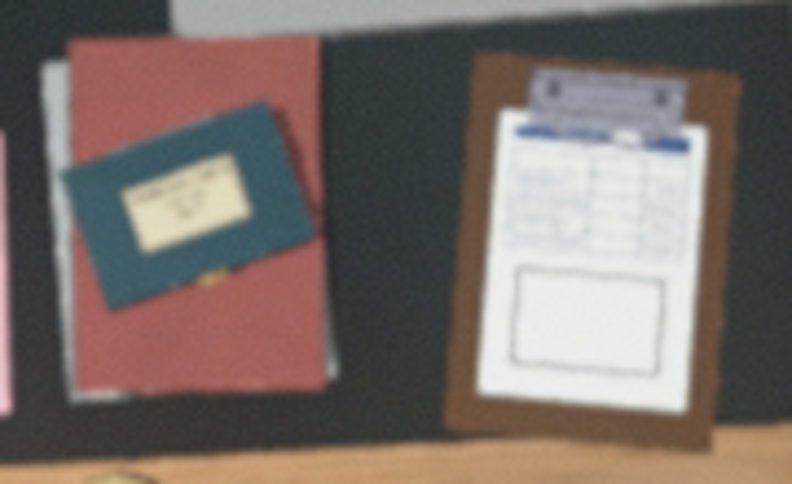

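```bash
cat > m.py <<'E'
from h import *
a=cv2.imread("pics/top0.png");H=cv2.cvtColor(a,cv2.COLOR_BGR2HSV)
def rect(mask,roi,z,name="top"):
    m=np.zeros(mask.shape,np.uint8);x0,y0,x1,y1=roi;m[y0:y1,x0:x1]=mask[y0:y1,x0:x1]
    m=cv2.morphologyEx(m,cv2.MORPH_CLOSE,np.ones((5,5)))
    cs,_=cv2.findContours(m,0,cv2.CHAIN_APPROX_NONE);c=max(cs,key=cv2.contourArea)
    # rectify: map contour to world then fit
    w=ray(name,c[:,0,:],z)[:,:2].astype(np.float32)*1000
    (cx,cy),(s1,s2),an=cv2.minAreaRect(w)
    M=cv2.moments(c);cen=ray(name,[[M['m10']/M['m00'],M['m01']/M['m00']]],z)[0,:2]*1000
    b=cv2.boxPoints(((cx,cy),(s1,s2),an))
    print("rect c",round(cx,1),round(cy,1),"centroid",cen.round(1),"size",round(s1,1),round(s2,1),"ang",round(an,1),"area",cv2.contourArea(c));print(b.round(0).tolist())
if __name__=="__main__":
    print("pink");rect(cv2.inRange(H,(160,25,150),(179,120,255)),(215,145,282,230),.0032)
    print("yellow");rect(cv2.inRange(H,(24,60,150),(40,255,255)),(140,140,195,200),.011)
    print("white");rect(cv2.inRange(H,(0,0,205),(179,30,255)),(375,140,435,225),.0048)
    print("label");rect(cv2.inRange(H,(0,0,170),(179,60,255)),(146,220,174,252),.092)
    f=lambda p,x0,y0,s:(np.array(p)+.5)/s-.5+[x0,y0]
    cb=f([[511,258],[675,253],[678,359],[514,363]],130,140,5)
    ob=f([[519,268],[664,279],[659,373],[513,362]],270,125,4.4)
    for n,p,z in(("cbox",cb,.0032),("obox",ob,.0048)):
        w=ray("top",p,z)*1000;print(n,w.mean(0).round(1));print(w.round(1).tolist(),np.linalg.norm(w-np.roll(w,-1,0),axis=1).round(1))
    r=f([[65,172],[268,100],[318,234],[112,311]],270,125,4.4);print("tin",(ray("top",r,.076)*1000).round(0).tolist())
E
python3 m.py
```

```text
pink
rect c 580.7 106.0 centroid [580.5 105.6] size 162.0 117.1 ang 0.9 area 2876.0
[[499.0, 163.0], [501.0, 46.0], [663.0, 49.0], [661.0, 166.0]]
yellow
rect c 626.1 309.2 centroid [625.9 309.4] size 76.3 78.6 ang 33.6 area 880.0
[[573.0, 321.0], [616.0, 255.0], [680.0, 298.0], [636.0, 363.0]]
white
rect c 581.5 -282.3 centroid [ 575.9 -281.6] size 113.8 158.0 ang 83.5 area 2638.5
[[497.0, -330.0], [654.0, -348.0], [666.0, -235.0], [509.0, -217.0]]
label
rect c 460.0 298.2 centroid [460.  298.2] size 20.6 44.5 ang 23.4 area 153.0
[[442.0, 315.0], [459.0, 274.0], [478.0, 282.0], [461.0, 323.0]]
cbox [545.7 104.7   3.2]
[[571.8, 146.3, 3.2], [572.6, 63.9, 3.2], [519.5, 63.2, 3.2], [519.1, 145.3, 3.2]] [82.3 53.2 82.1 52.8]
obox [ 547.4 -279.3    4.8]
[[577.8, -241.4, 4.8], [569.9, -322.0, 4.8], [517.1, -317.4, 4.8], [524.8, -236.4, 4.8]] [81.  53.  81.4 53.2]
tin [[624.0, 12.0, 76.0], [660.0, -95.0, 76.0], [589.0, -120.0, 76.0], [550.0, -11.0, 76.0]]
```

```bash
cat >> h.py <<'E'
from scipy.spatial.transform import Rotation as Ro
def toolR(s=None):
    s=s or manip.get_state();q=s["ee_rot"];return Ro.from_quat([q[1],q[2],q[3],q[0]]).as_matrix()
def yaw(s=None):
    R=toolR(s);return np.degrees(np.arctan2(R[1,0],R[0,0]))
def need(p,yw):
    "units: shift in present tool axes /0.4 (mm too) and the turn about tool z in units of 0.08 rad"
    s=manip.get_state();R=toolR(s);d=R.T@(np.array(p)-s["position"])
    print("t",round(s["clock"],2),"pos",s["position"].round(4),"yaw",round(yaw(s),2),"zdir",R[:,2].round(4),"F",s["contact_force"].round(2),"w",round(s["width"],4))
    dy=(yw-yaw(s)+90)%180-90
    print("tool mm",(d*1000).round(1),"units",(d/.4).round(4),"turn z units",round(-np.radians(dy)/.08,3))
E
python3 - <<'E'
from h import *
need([.46,.298,.2],23.4)
s=manip.get_state();R=toolR();c=manip.calibration("wrist");T=c["camera_from_world"];o=-T[:3,:3].T@T[:3,3]
print("cam in tool",(R.T@(o-s["position"])*1000).round(1),"look",(R.T@-T[2,:3]).round(3))
for off in (0,40,80,120):
  for dz in (-.2,-.12): # stamp top rel TCP
    p=s["position"]+R@[0,-off/1000,-dz]
    print(off,dz,proj("wrist",p).round(0))
E
```

```text
t 0.15 pos [0.1347 0.5586 0.2496] yaw 76.44 zdir [-5.0e-04 -1.3e-03 -1.0e+00] F [ 0.25 -0.11 -0.25] w 0.0855
tool mm [-177.   377.3   49.8] units [-0.4425  0.9433  0.1245] turn z units 11.571
cam in tool [   0.2  -68.5 -124.4] look [-0.     0.272  0.962]
0 -0.2 [[274. 181.]]
0 -0.12 [[274. 205.]]
40 -0.2 [[274. 135.]]
40 -0.12 [[274. 146.]]
80 -0.2 [[274.  86.]]
80 -0.12 [[274.  82.]]
120 -0.2 [[274.  34.]]
120 -0.12 [[274.  11.]]
```

Call:
send_rows(delta_pos=[[-0.037, 0.079, 0.005], [-0.037, 0.079, 0.005], [-0.037, 0.079, 0.005], [-0.037, 0.079, 0.005], [-0.037, 0.079, 0.005]], angular=[[0, 0, 0], [0, 0, 0], [0, 0, 0], [0, 0, 0], [0, 0, 0]], hand=85, squeeze=35)

```text
clock: 0.57
position: [0.2719, 0.4487, 0.24]
ee_rot: [0.0, 0.785, 0.619, -0.0]
contact_force: [-0.3, -0.1, -0.0]
width: 0.0851
```

Call:
send_rows(delta_pos=[[-0.037, 0.079, 0.005], [-0.037, 0.079, 0.005], [-0.037, 0.079, 0.005], [-0.037, 0.079, 0.005], [-0.037, 0.079, 0.005]], angular=[[0, 0, 0], [0, 0, 0], [0, 0, 0], [0, 0, 0], [0, 0, 0]])

```text
clock: 0.98
position: [0.4083, 0.3396, 0.2301]
ee_rot: [-0.0, 0.786, 0.619, -0.0]
contact_force: [1.3, 0.7, -0.3]
width: 0.0851
```

Call:
send_rows(delta_pos=[[-0.037, 0.079, 0.005], [-0.037, 0.079, 0.005], [0, 0, 0], [0, 0, 0], [0, 0, 0]], angular=[[0, 0, 0], [0, 0, 0], [0, 0, 1], [0, 0, 1], [0, 0, 1]])

```text
clock: 1.4
position: [0.4624, 0.2965, 0.2257]
ee_rot: [-0.0, 0.856, 0.518, -0.001]
contact_force: [0.1, 0.8, 0.3]
width: 0.0851
```

Call:
send_rows(delta_pos=[[0, 0, 0], [0, 0, 0], [0, 0, 0], [0, 0, 0], [0, 0, 0]], angular=[[0, 0, 1], [0, 0, 1], [0, 0, 1], [0, 0, 1], [0, 0, 1]])

```text
clock: 1.82
position: [0.4617, 0.2973, 0.226]
ee_rot: [-0.0, 0.941, 0.338, -0.0]
contact_force: [-1.1, 0.0, -0.1]
width: 0.085
```

Call:
send_rows(delta_pos=[[0, 0, 0], [0, 0, 0], [0, 0, 0], [0, 0, 0], [0, 0, 0]], angular=[[0, 0, 1], [0, 0, 1], [0, 0, 1], [0, 0, 0.57], [0, 0, 0]])

```text
clock: 2.23
position: [0.4617, 0.2973, 0.226]
ee_rot: [0.0, 0.979, 0.202, -0.0]
contact_force: [-0.4, -0.1, -0.0]
width: 0.0852
```

```bash
python3 - <<'E'
from h import *
need([.46,.298,.2],23.4)
c=manip.calibration("wrist");im=manip.get_image("wrist");cv2.imwrite("pics/w1.png",im);np.save("w1.npy",c,allow_pickle=True)
E
```

```text
t 2.23 pos [0.4617 0.2973 0.226 ] yaw 23.36 zdir [-6.e-04 -2.e-04 -1.e+00] F [-0.39 -0.14 -0.02] w 0.0852
tool mm [-1.2 -1.3 26. ] units [-0.0031 -0.0033  0.065 ] turn z units -0.008
```

View pics/w1.png

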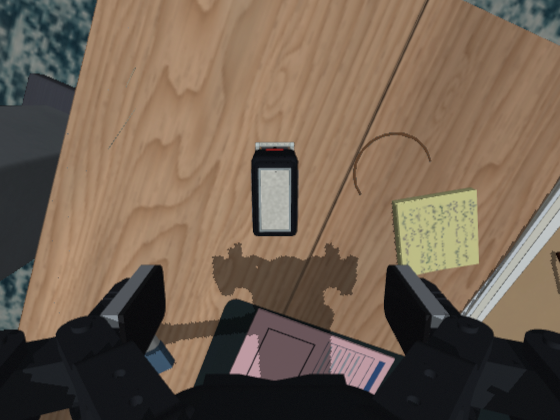

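The wrist view shows the stamp at about (275,198) with its label square to the jaws, the pad at (438,232) and part of the copy's box at (280,358). I'll measure the stamp, pad and box.

```bash
python3 - <<'E'
from h import *
im=cv2.imread("pics/w1.png");H=cv2.cvtColor(im,cv2.COLOR_BGR2HSV);c=np.load("w1.npy",allow_pickle=True).item()
def rect(mask,roi,z):
    m=np.zeros(mask.shape,np.uint8);x0,y0,x1,y1=roi;m[y0:y1,x0:x1]=mask[y0:y1,x0:x1]
    m=cv2.morphologyEx(m,cv2.MORPH_CLOSE,np.ones((7,7)))
    cs,_=cv2.findContours(m,0,cv2.CHAIN_APPROX_NONE);k=max(cs,key=cv2.contourArea)
    print("px",[tuple(np.round(v,1)) if not np.isscalar(v) else v for v in cv2.minAreaRect(k)])
    w=ray(None,k[:,0,:],z,c)[:,:2].astype(np.float32)*1000
    r=cv2.minAreaRect(w);print(np.round(r[0],1),np.round(r[1],1),round(r[2],1))
rect(cv2.inRange(H,(0,0,130),(179,70,255)),(250,160,300,238),.092)
rect(cv2.inRange(H,(0,0,0),(179,255,60)),(240,145,310,245),.092)
rect(cv2.inRange(H,(24,60,120),(40,255,255)),(380,180,490,280),.011)
E
python3 - <<'E'
import cv2
a=cv2.imread("pics/w1.png");cv2.imwrite("pics/w1c.png",cv2.resize(a[135:245,230:320],None,fx=5,fy=5,interpolation=cv2.INTER_CUBIC))
E
```

```text
px [(np.float64(274.5), np.float64(199.5)), (np.float64(61.0), np.float64(31.0)), 90.0]
[462.1 297.5] [22.5 45.3] 23.3
px [(np.float64(274.0), np.float64(191.0)), (np.float64(88.0), np.float64(46.0)), 90.0]
[459.6 302.7] [32.6 64.7] 23.6
px [(np.float64(439.8), np.float64(232.6)), (np.float64(74.5), np.float64(85.5)), 80.53767395019531]
[629.2 309.1] [76.  78.3] 33.5
```

View pics/w1c.png

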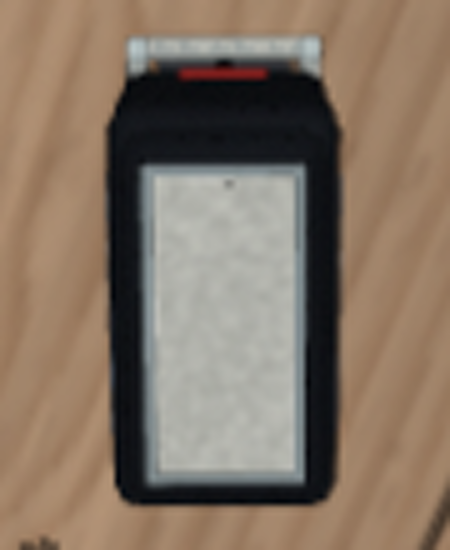

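```bash
python3 - <<'E'
from h import *
c=np.load("w1.npy",allow_pickle=True).item()
R=toolR();P=manip.get_state()["position"]
for n,uv,z in(("foot far z3",(274.9,143),.003),("foot far z0",(274.9,142.3),.0),("cap near z86",(274.7,235.4),.086),("cap near z92",(274.7,235.2),.092),("label c",(274.7,199.7),.092),("cap L",(251.6,180),.086),("cap R",(298.4,180),.086)):
    p=ray(None,uv,z,c)[0];print(n,(p*1000).round(1),"tool xy",(R.T@(p-P)*1000)[:2].round(1))
E
```

```text
foot far z3 [450.  326.3   3. ] tool xy [  1.  -31.2]
foot far z0 [449.9 326.6   0. ] tool xy [  1.  -31.6]
cap near z86 [473.7 270.8  86. ] tool xy [ 0.5 29.1]
cap near z92 [472.7 273.   92. ] tool xy [ 0.5 26.7]
label c [462.  297.9  92. ] tool xy [ 0.6 -0.4]
cap L [441.4 303.4  86. ] tool xy [-16.1 -13.7]
cap R [472.6 316.8  86. ] tool xy [ 17.8 -13.6]
```

Call:
send_rows(delta_pos=[[0.002, -0.001, 0.09], [0, 0, 0.09], [0, 0, 0.09], [0, 0, 0.07], [0, 0, 0.045]], angular=[[0, 0, 0], [0, 0, 0], [0, 0, 0], [0, 0, 0], [0, 0, 0]])

```text
clock: 2.7
position: [0.4606, 0.2971, 0.0692]
ee_rot: [0.001, 0.979, 0.203, -0.002]
contact_force: [-0.6, 0.1, -0.8]
width: 0.0849
```

Call:
send_rows(delta_pos=[[0, 0, 0], [0, 0, 0], [0, 0, 0], [0, 0, 0], [0, 0, 0]], angular=[[0, 0, 0], [0, 0, 0], [0, 0, 0], [0, 0, 0], [0, 0, 0]], hand=20, squeeze=35)

```text
clock: 3.12
position: [0.4636, 0.2987, 0.0741]
ee_rot: [-0.0, 0.979, 0.203, 0.002]
contact_force: [-0.2, 0.4, 2.1]
width: 0.0335
```

Call:
send_rows(delta_pos=[[0, 0, 0], [0, 0, 0], [0, 0, 0], [0, 0, 0], [0, 0, 0]], angular=[[0, 0, 0], [0, 0, 0], [0, 0, 0], [0, 0, 0], [0, 0, 0]])

```text
clock: 3.53
position: [0.4635, 0.2986, 0.0729]
ee_rot: [-0.0, 0.979, 0.203, 0.001]
contact_force: [2.1, 1.8, 3.0]
width: 0.0337
```

```bash
python3 - <<'E'
from h import *
need([.626,.309,.2],23.4)
cv2.imwrite("pics/s2.png",manip.get_image("scene")[200:330,80:240].repeat(4,0).repeat(4,1))
cv2.imwrite("pics/w2.png",manip.get_image("wrist"))
E
```

```text
t 3.53 pos [0.4635 0.2986 0.0729] yaw 23.4 zdir [ 0.0026  0.0014 -1.    ] F [2.08 1.85 2.97] w 0.0337
tool mm [ 153.6   54.9 -126.7] units [ 0.384   0.1374 -0.3166] turn z units -0.001
```

View pics/s2.png

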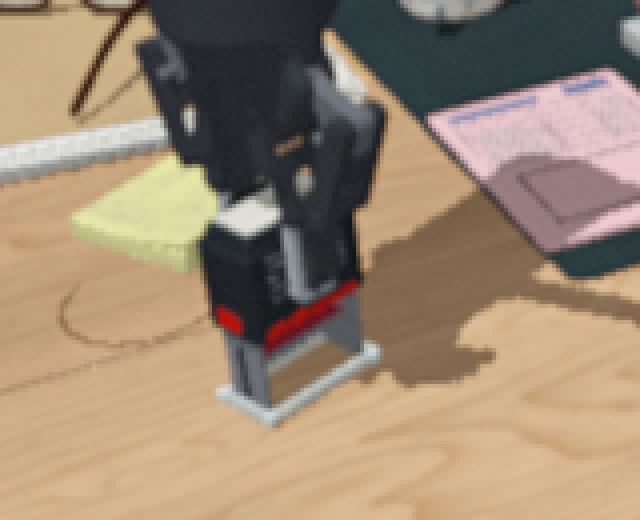

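View pics/w2.png

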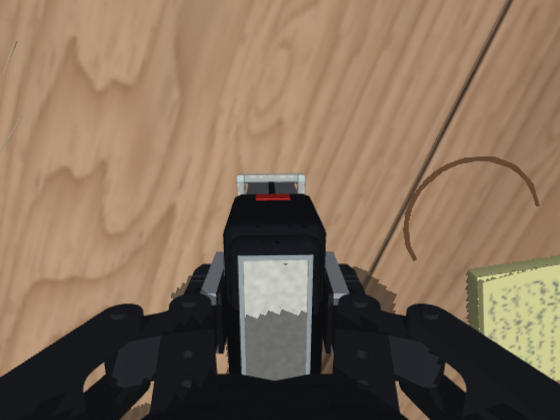

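Call:
send_rows(delta_pos=[[0, 0, -0.04], [0, 0, -0.07], [0, 0, -0.06], [0.07, 0.025, 0], [0.08, 0.029, 0]], angular=[[0, 0, 0], [0, 0, 0], [0, 0, 0], [0, 0, 0], [0, 0, 0]])

```text
clock: 4.05
position: [0.524, 0.3019, 0.1414]
ee_rot: [-0.0, 0.979, 0.204, -0.001]
contact_force: [0.2, 0.4, -1.6]
width: 0.0335
```

Call:
send_rows(delta_pos=[[0.08, 0.029, 0], [0.08, 0.029, 0], [0.072, 0.025, 0], [0, 0, 0], [0, 0, 0]], angular=[[0, 0, 0], [0, 0, 0], [0, 0, 0], [0, 0, 0], [0, 0, 0]])

```text
clock: 4.47
position: [0.6243, 0.3076, 0.1379]
ee_rot: [0.0, 0.979, 0.202, -0.002]
contact_force: [-0.2, 0.5, -0.8]
width: 0.0335
```

```bash
python3 - <<'E'
from h import *
need([.6275,.3092,.084],23.4)
c=manip.calibration("wrist");im=manip.get_image("wrist");cv2.imwrite("pics/w3.png",im);np.save("w3.npy",c,allow_pickle=True)
cv2.imwrite("pics/s3.png",manip.get_image("scene")[170:300,60:220].repeat(4,0).repeat(4,1))
E
```

```text
t 4.47 pos [0.6243 0.3076 0.1379] yaw 23.33 zdir [-0.0046 -0.0016 -1.    ] F [-0.21  0.52 -0.76] w 0.0335
tool mm [ 3.8 -0.2 53.9] units [ 0.0096 -0.0004  0.1348] turn z units -0.015
```

View pics/w3.png

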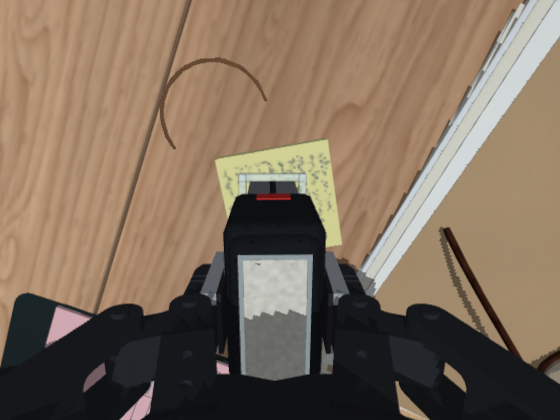

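View pics/s3.png

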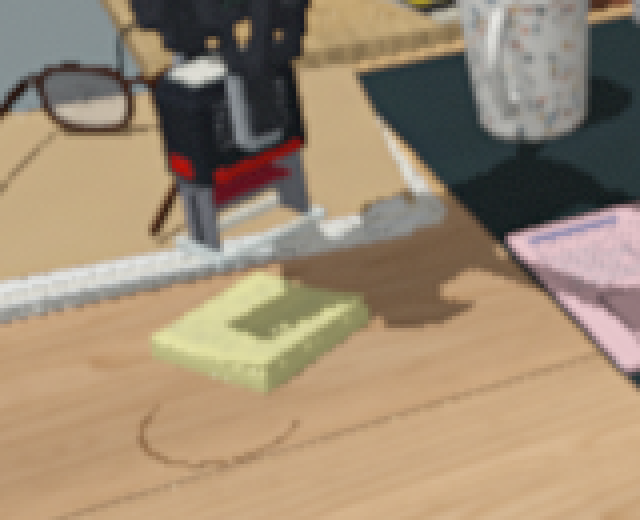

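```bash
python3 - <<'E'
from h import *
c=np.load("w3.npy",allow_pickle=True).item();s=manip.get_state();R=toolR();P=s["position"]
zf=P[2]-.0729
for uv in ((237,173.5),(305,173.5),(271,173.5)):
    p=ray(None,uv,zf+.003,c)[0];print("foot",(R.T@(p-P)*1000).round(1))
q=ray(None,[(216,159),(328,140),(341,244)],.011,c)*1000;print(q.round(1).tolist(),"pad c",((q[0]+q[2])/2).round(1),np.linalg.norm(q[0]-q[1]),np.linalg.norm(q[1]-q[2]))
E
```

```text
foot [-17.6 -30.9  70. ]
foot [ 18.3 -30.8  69.8]
foot [  0.4 -30.8  69.9]
[[575.5, 320.2, 11.0], [639.8, 361.8, 11.0], [680.5, 298.3, 11.0]] pad c [628.  309.3  11. ] 76.5437540145483 75.36963701570961
```

Call:
send_rows(delta_pos=[[0.008, -0.002, 0.03], [0, 0, 0.04], [0, 0, 0.03], [0, 0, 0.012], [0, 0, 0]], angular=[[0, 0, 0], [0, 0, 0], [0, 0, 0], [0, 0, 0], [0, 0, 0]])

```text
clock: 4.98
position: [0.625, 0.3101, 0.0933]
ee_rot: [0.0, 0.979, 0.203, -0.002]
contact_force: [-0.2, -0.5, -1.4]
width: 0.0334
```

```bash
python3 - <<'E'
from h import *
need([.6275,.3092,.084],23.4)
E
```

```text
t 4.98 pos [0.625  0.3101 0.0933] yaw 23.43 zdir [-0.0044 -0.0016 -1.    ] F [-0.19 -0.5  -1.4 ] w 0.0334
tool mm [2.  1.8 9.3] units [0.0049 0.0045 0.0231] turn z units 0.006
```

Call:
send_rows(delta_pos=[[0.004, 0, 0.018], [0, 0, 0.012], [0, 0, 0.01], [0, 0, 0.01], [0, 0, 0]], angular=[[0, 0, 0], [0, 0, 0], [0, 0, 0], [0, 0, 0], [0, 0, 0]])

```text
clock: 5.4
position: [0.6292, 0.3115, 0.0764]
ee_rot: [-0.0, 0.979, 0.203, 0.001]
contact_force: [-1.1, -1.1, 6.8]
width: 0.0336
```

Call:
send_rows(delta_pos=[[0, 0, 0.006], [0, 0, 0.006], [0, 0, 0.003], [0, 0, 0], [0, 0, 0]], angular=[[0, 0, 0], [0, 0, 0], [0, 0, 0], [0, 0, 0], [0, 0, 0]])

```text
clock: 5.82
position: [0.6291, 0.3115, 0.0717]
ee_rot: [-0.0, 0.979, 0.203, 0.001]
contact_force: [-1.7, -0.1, 8.9]
width: 0.0334
```

Call:
send_rows(delta_pos=[[0, 0, 0.006], [0, 0, 0.006], [0, 0, 0.003], [0, 0, 0], [0, 0, 0]], angular=[[0, 0, 0], [0, 0, 0], [0, 0, 0], [0, 0, 0], [0, 0, 0]])

```text
clock: 6.23
position: [0.6286, 0.3113, 0.0686]
ee_rot: [-0.0, 0.979, 0.203, 0.001]
contact_force: [-7.2, -1.9, 20.6]
width: 0.0337
```

Call:
send_rows(delta_pos=[[0, 0, 0.006], [0, 0, 0.004], [0, 0, 0], [0, 0, 0], [0, 0, 0]], angular=[[0, 0, 0], [0, 0, 0], [0, 0, 0], [0, 0, 0], [0, 0, 0]])

```text
clock: 6.65
position: [0.6286, 0.3113, 0.0685]
ee_rot: [-0.0, 0.979, 0.203, 0.002]
contact_force: [-10.8, -3.5, 36.1]
width: 0.0337
```

```bash
python3 - <<'E'
from h import *
need([.6275,.3092,.084],23.4)
cv2.imwrite("pics/s4.png",manip.get_image("scene")[170:300,60:220].repeat(4,0).repeat(4,1))
E
```

```text
t 6.65 pos [0.6286 0.3113 0.0685] yaw 23.42 zdir [ 0.004   0.0014 -1.    ] F [-10.82  -3.47  36.06] w 0.0337
tool mm [ -1.8   1.5 -15.5] units [-0.0044  0.0036 -0.0388] turn z units 0.005
```

View pics/s4.png

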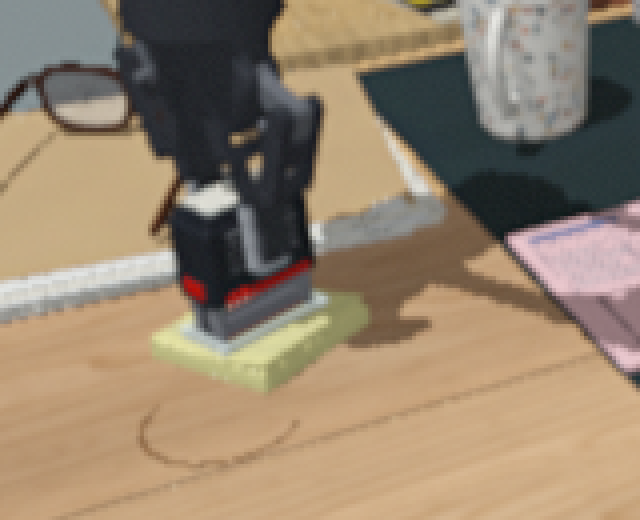

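Call:
send_rows(delta_pos=[[0, 0, -0.03], [0, 0, -0.05], [0, 0, -0.05], [0, 0, -0.03], [0, 0, 0]], angular=[[0, 0, 0], [0, 0, 0], [0, 0, 0], [0, 0, 0], [0, 0, 0]])

```text
clock: 7.12
position: [0.6304, 0.3118, 0.127]
ee_rot: [-0.001, 0.979, 0.203, 0.003]
contact_force: [-0.2, -0.4, -0.5]
width: 0.0333
```

Call:
send_rows(delta_pos=[[0, 0, 0], [0, 0, 0], [0, 0, 0], [0, 0, 0], [0, 0, 0]], angular=[[0, 0, 0.98], [0, 0, 0.98], [0, 0, 0.98], [0, 0, 0.98], [0, 0, 0.98]])

```text
clock: 7.53
position: [0.6278, 0.3108, 0.1217]
ee_rot: [0.0, 1.0, 0.006, -0.001]
contact_force: [0.4, -0.4, -0.7]
width: 0.0336
```

```bash
python3 - <<'E'
from h import *
need([.5457,.105,.125],0.9)
E
```

```text
t 7.53 pos [0.6278 0.3108 0.1217] yaw 0.71 zdir [-2.4e-03 -8.0e-04 -1.0e+00] F [ 0.38 -0.44 -0.69] w 0.0336
tool mm [-84.7 204.8  -3. ] units [-0.2118  0.5119 -0.0074] turn z units -0.041
```

Call:
send_rows(delta_pos=[[-0.03, 0.073, -0.002], [-0.03, 0.073, -0.002], [-0.03, 0.073, 0], [-0.03, 0.073, 0], [-0.03, 0.073, 0]], angular=[[0, 0, 0], [0, 0, 0], [0, 0, 0], [0, 0, 0], [0, 0, 0]])

```text
clock: 7.95
position: [0.5695, 0.1628, 0.1235]
ee_rot: [0.0, 1.0, 0.008, -0.001]
contact_force: [0.4, -0.4, -2.0]
width: 0.0335
```

Call:
send_rows(delta_pos=[[-0.03, 0.073, 0], [-0.03, 0.073, 0], [0, 0, 0], [0, 0, 0], [0, 0, 0]], angular=[[0, 0, 0], [0, 0, 0], [0, 0, 0], [0, 0, 0], [0, 0, 0]])

```text
clock: 8.37
position: [0.5479, 0.1055, 0.1244]
ee_rot: [-0.0, 1.0, 0.008, -0.0]
contact_force: [-1.0, 1.3, -1.5]
width: 0.0336
```

```bash
python3 - <<'E'
from h import *
need([.5457,.105,.125],0.9)
c=manip.calibration("wrist");im=manip.get_image("wrist");cv2.imwrite("pics/w5.png",im);np.save("w5.npy",c,allow_pickle=True)
E
```

```text
t 8.37 pos [0.5479 0.1055 0.1244] yaw 0.89 zdir [-5.e-04  6.e-04 -1.e+00] F [-0.99  1.26 -1.51] w 0.0336
tool mm [-2.2  0.4 -0.6] units [-0.0056  0.0011 -0.0014] turn z units -0.002
```

View pics/w5.png

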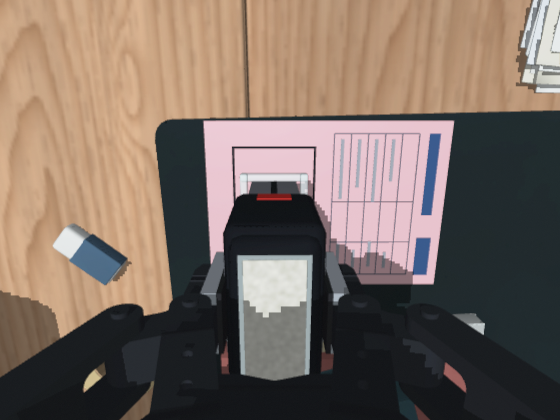

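```bash
python3 - <<'E'
from h import *
c=np.load("w5.npy",allow_pickle=True).item();s=manip.get_state();R=toolR();P=s["position"]
im=cv2.imread("pics/w5.png");cv2.imwrite("pics/w5c.png",cv2.resize(im[110:230,195:335],None,fx=5,fy=5,interpolation=cv2.INTER_CUBIC))
zf=P[2]-.0729+.003
for uv in ((240.5,173.5),(308.5,173.5)): 
    p=ray(None,uv,zf,c)[0];print("foot",(p*1000).round(1),(R.T@(p-P)*1000).round(1))
print("box",(ray(None,[(234,147.5),(315.5,147.5)],.0032,c)*1000).round(1).tolist())
print("sheet",(ray(None,[(204,121),(452,121),(435,284)],.0032,c)*1000).round(1).tolist())
E
```

```text
foot [529.9 137.1  54.7] [-17.9 -31.5  69.9]
foot [565.9 137.7  54.7] [ 18.1 -31.4  69.9]
box [[521.2, 144.6, 3.2], [574.8, 145.4, 3.2]]
sheet [[502.1, 161.3, 3.2], [662.0, 163.6, 3.2], [666.3, 47.6, 3.2]]
```

View pics/w5c.png

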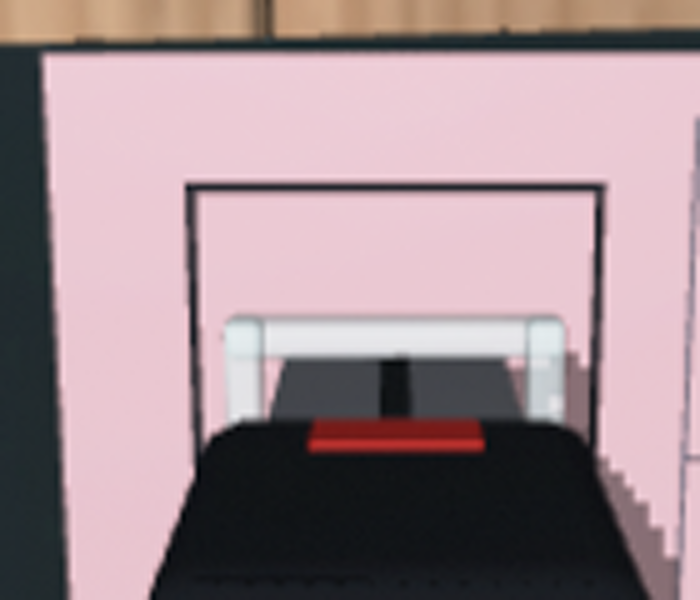

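Call:
send_rows(delta_pos=[[-0.003, 0, 0.03], [0, 0, 0.035], [0, 0, 0.025], [0, 0, 0.012], [0, 0, 0]], angular=[[0, 0, 0], [0, 0, 0], [0, 0, 0], [0, 0, 0], [0, 0, 0]])

```text
clock: 8.83
position: [0.546, 0.106, 0.0828]
ee_rot: [-0.0, 1.0, 0.009, -0.001]
contact_force: [0.3, 0.9, -0.4]
width: 0.0332
```

```bash
python3 - <<'E'
from h import *
need([.5467,.105,.0761],0.9)
c=manip.calibration("wrist");im=manip.get_image("wrist");cv2.imwrite("pics/w6.png",cv2.resize(im[110:230,195:335],None,fx=5,fy=5,interpolation=cv2.INTER_CUBIC))
need([.5467,.105,.0761],0.9)
E
```

```text
t 8.83 pos [0.546  0.106  0.0828] yaw 1.0 zdir [-0.0029 -0.     -1.    ] F [ 0.3   0.9  -0.43] w 0.0332
tool mm [0.7 1.  6.7] units [0.0018 0.0025 0.0167] turn z units 0.022
t 8.88 pos [0.5465 0.1059 0.0836] yaw 0.99 zdir [-1.3e-03  1.0e-04 -1.0e+00] F [-0.11 -0.05 -0.66] w 0.0336
tool mm [0.2 0.9 7.5] units [0.0004 0.0023 0.0188] turn z units 0.02
```

View pics/w6.png

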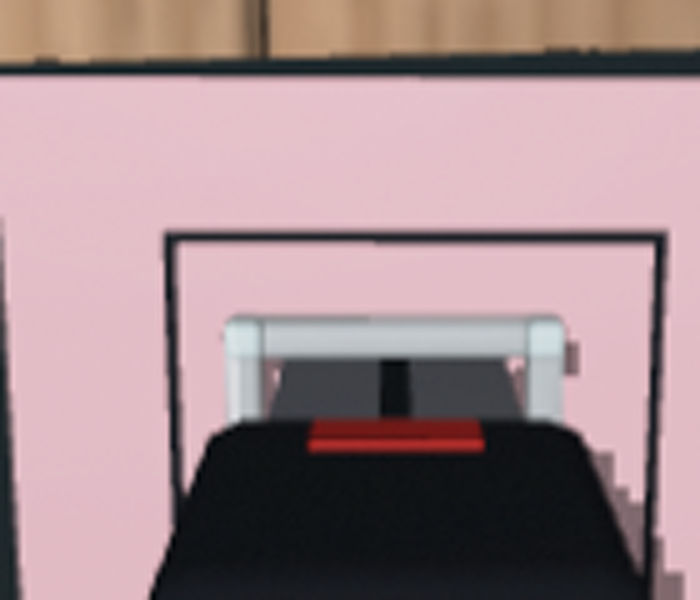

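Call:
send_rows(delta_pos=[[0.005, 0, 0.005], [0, 0, 0.01], [0, 0, 0.01], [0, 0, 0.008], [0, 0, 0.006]], angular=[[0, 0, 0], [0, 0, 0], [0, 0, 0], [0, 0, 0], [0, 0, 0]])

```text
clock: 9.3
position: [0.5501, 0.1056, 0.0696]
ee_rot: [-0.0, 1.0, 0.008, 0.002]
contact_force: [-1.2, 0.6, 5.7]
width: 0.0333
```

Call:
send_rows(delta_pos=[[0, 0, 0.008], [0, 0, 0.008], [0, 0, 0.005], [0, 0, 0], [0, 0, 0]], angular=[[0, 0, 0], [0, 0, 0], [0, 0, 0], [0, 0, 0], [0, 0, 0]])

```text
clock: 9.72
position: [0.5501, 0.1056, 0.0623]
ee_rot: [-0.0, 1.0, 0.008, 0.002]
contact_force: [-0.9, 0.6, 11.0]
width: 0.0336
```

Call:
send_rows(delta_pos=[[0, 0, 0.006], [0, 0, 0.006], [0, 0, 0.003], [0, 0, 0], [0, 0, 0]], angular=[[0, 0, 0], [0, 0, 0], [0, 0, 0], [0, 0, 0], [0, 0, 0]])

```text
clock: 10.13
position: [0.5501, 0.1056, 0.0619]
ee_rot: [-0.0, 1.0, 0.008, 0.003]
contact_force: [-10.3, -0.1, 47.1]
width: 0.0335
```

```bash
python3 - <<'E'
from h import *
need([.5467,.105,.0761],0.9)
im=manip.get_image("wrist");cv2.imwrite("pics/w7.png",cv2.resize(im[110:230,195:335],None,fx=5,fy=5,interpolation=cv2.INTER_CUBIC))
E
```

```text
t 10.13 pos [0.5501 0.1056 0.0619] yaw 0.95 zdir [ 6.e-03  6.e-04 -1.e+00] F [-10.31  -0.06  47.14] w 0.0335
tool mm [ -3.4   0.5 -14.2] units [-0.0084  0.0013 -0.0356] turn z units 0.01
```

View pics/w7.png

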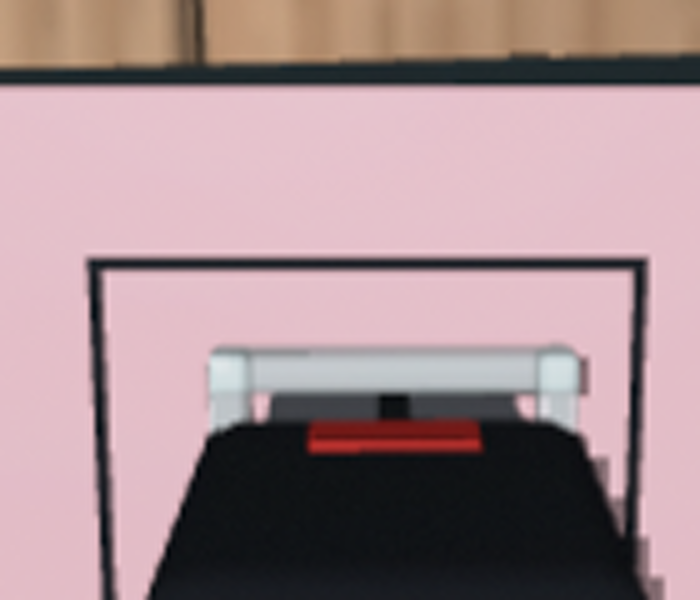

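Call:
send_rows(delta_pos=[[0, 0, -0.03], [0, 0, -0.07], [0, 0, -0.1], [0, 0, -0.1], [0, 0, -0.09]], angular=[[0, 0, 0], [0, 0, 0], [0, 0, 0], [0, 0, 0.7], [0, 0, 0.7]])

```text
clock: 10.6
position: [0.5482, 0.1052, 0.2122]
ee_rot: [-0.0, 0.999, -0.049, 0.0]
contact_force: [1.1, 0.2, -1.3]
width: 0.0336
```

Call:
send_rows(delta_pos=[[0, 0, -0.02], [0, 0, 0], [0, 0, 0], [0, 0, 0], [0, 0, 0]], angular=[[0, 0, 0], [0, 0, 0], [0, 0, 0], [0, 0, 0], [0, 0, 0]])

```text
clock: 11.02
position: [0.5472, 0.1052, 0.2158]
ee_rot: [0.0, 0.999, -0.048, -0.003]
contact_force: [0.2, 0.0, -1.4]
width: 0.0334
```

```bash
python3 - <<'E'
from h import *
need([.549,-.28,.22],-5.6)
cv2.imwrite("pics/s8.png",manip.get_image("scene"))
E
```

```text
t 11.02 pos [0.5472 0.1052 0.2158] yaw -5.47 zdir [-5.e-03 -2.e-04 -1.e+00] F [ 0.16  0.02 -1.44] w 0.0334
tool mm [ 38.5 383.3  -4.1] units [ 0.0961  0.9583 -0.0103] turn z units 0.029
```

View pics/s8.png

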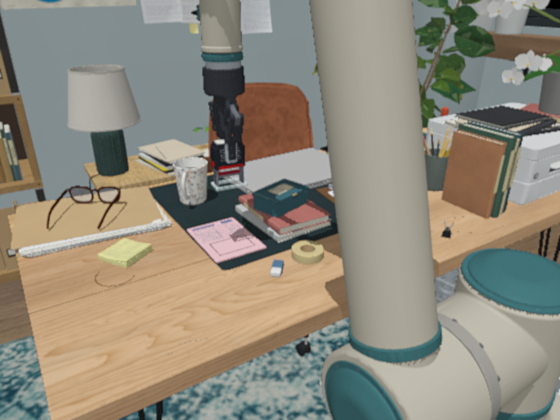

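The scene view shows the stamp held high at (228,172), cap up, with the pad, pile, tape and eraser where they were. Next I carry it over the pile.

Call:
send_rows(delta_pos=[[0.008, 0.08, -0.004], [0.008, 0.08, -0.002], [0.008, 0.08, 0], [0.008, 0.08, 0], [0.008, 0.08, 0]], angular=[[0, 0, 0], [0, 0, 0], [0, 0, 0], [0, 0, 0], [0, 0, 0]])

```text
clock: 11.48
position: [0.5486, -0.0566, 0.2192]
ee_rot: [-0.0, 0.999, -0.047, -0.001]
contact_force: [1.3, 0.6, -1.7]
width: 0.0333
```

Call:
send_rows(delta_pos=[[0.008, 0.08, 0], [0.008, 0.08, 0], [0.008, 0.08, 0], [0.008, 0.08, 0], [0.008, 0.08, 0]], angular=[[0, 0, 0], [0, 0, 0], [0, 0, 0], [0, 0, 0], [0, 0, 0]])

```text
clock: 11.9
position: [0.5492, -0.2176, 0.2191]
ee_rot: [-0.001, 0.999, -0.048, -0.001]
contact_force: [1.2, 0.2, -1.4]
width: 0.0333
```

Call:
send_rows(delta_pos=[[0.008, 0.08, 0], [0.008, 0.078, 0], [0, 0, 0], [0, 0, 0], [0, 0, 0]], angular=[[0, 0, 0], [0, 0, 0], [0, 0, 0], [0, 0, 0], [0, 0, 0]])

```text
clock: 12.32
position: [0.5498, -0.2792, 0.2192]
ee_rot: [-0.001, 0.999, -0.048, -0.001]
contact_force: [0.9, 0.3, -1.6]
width: 0.0341
```

```bash
python3 - <<'E'
from h import *
need([.549,-.28,.22],-5.6)
c=manip.calibration("wrist");im=manip.get_image("wrist");cv2.imwrite("pics/w9.png",im);np.save("w9.npy",c,allow_pickle=True)
E
```

```text
t 12.32 pos [ 0.5498 -0.2792  0.2192] yaw -5.51 zdir [-0.0023  0.0025 -1.    ] F [ 0.89  0.34 -1.62] w 0.0341
tool mm [-0.7  0.9 -0.8] units [-0.0017  0.0023 -0.002 ] turn z units 0.02
```

View pics/w9.png

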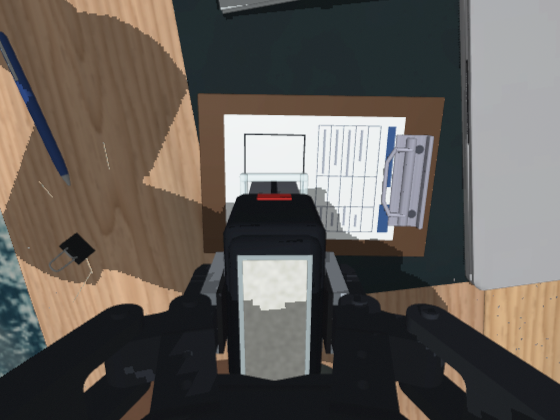

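```bash
cat > fin.py <<'E'
from h import *
import sys
def rep(bx,ft,npy,zp=.0048,hang=.0740):
    c=np.load(npy,allow_pickle=True).item()
    T=c["camera_from_world"]
    s=manip.get_state();R=toolR();P=s["position"]
    b=ray(None,bx,zp,c);f=ray(None,ft,P[2]-hang+.003,c)
    y=np.degrees(np.arctan2(*(b[1]-b[0])[[1,0]]));yf=np.degrees(np.arctan2(*(f[1]-f[0])[[1,0]]))
    yv=lambda a:np.array([-np.sin(np.radians(a)),np.cos(np.radians(a)),0])
    bc=b.mean(0)-.0405*yv(y);fc=f.mean(0)-.032*yv(yf)
    print("box w",np.linalg.norm(b[1]-b[0])*1e3,"yaw",y,"c",(bc*1e3).round(1));print("foot w",np.linalg.norm(f[1]-f[0])*1e3,"yaw",yf,"c",(fc*1e3).round(1))
    print("err (box-foot) in tool mm",(R.T@(bc-fc)*1e3).round(1),"foot rel TCP",(R.T@(fc-P)*1e3).round(1))
E
python3 - <<'E'
from fin import *
im=cv2.imread("pics/w9.png");cv2.imwrite("pics/w9c.png",cv2.resize(im[105:215,215:345],None,fx=5,fy=5,interpolation=cv2.INTER_CUBIC))
rep([(245,134.5),(304.7,134.5)],[(240,173.5),(308.5,173.5)],"w9.npy")
E
```

```text
box w 53.62328941570136 yaw -5.569216965972841 c [ 550.1 -279.2    4.8]
foot w 36.44282071166059 yaw -5.5577694471822365 c [ 549.8 -279.2  148.6]
err (box-foot) in tool mm [  0.5   0.2 143.8] foot rel TCP [ 0.1  0.7 71. ]
```

View pics/w9c.png

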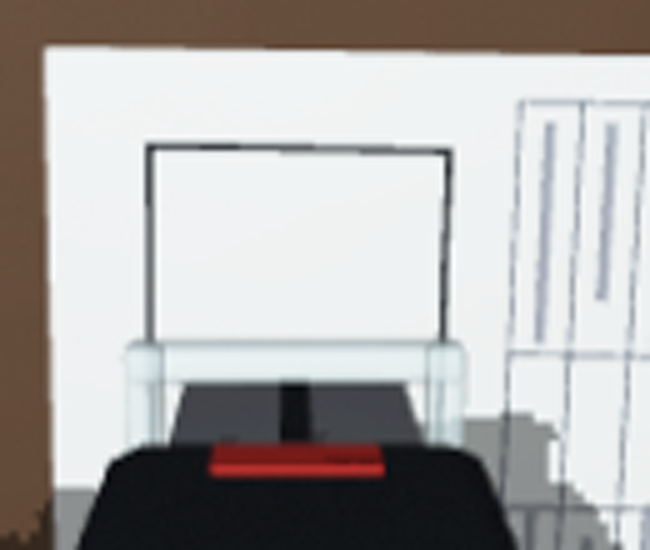

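Call:
send_rows(delta_pos=[[0, 0, 0.05], [0, 0, 0.07], [0, 0, 0.06], [0, 0, 0.045], [0, 0, 0]], angular=[[0, 0, 0.1], [0, 0, 0], [0, 0, 0], [0, 0, 0], [0, 0, 0]])

```text
clock: 12.78
position: [0.5478, -0.2764, 0.1265]
ee_rot: [-0.003, 0.999, -0.051, -0.004]
contact_force: [-1.7, 0.1, -0.8]
width: 0.0336
```

```bash
python3 - <<'E'
from h import *
need([.550,-.2795,.09],-6)
c=manip.calibration("wrist");im=manip.get_image("wrist");np.save("w10.npy",c,allow_pickle=True)
cv2.imwrite("pics/w10c.png",cv2.resize(im[105:215,215:345],None,fx=5,fy=5,interpolation=cv2.INTER_CUBIC))
E
```

```text
t 12.78 pos [ 0.5478 -0.2764  0.1265] yaw -5.83 zdir [-0.0076  0.0055 -1.    ] F [-1.67  0.06 -0.78] w 0.0336
tool mm [ 2.8  3.1 36.4] units [0.007  0.0077 0.0911] turn z units 0.038
```

View pics/w10c.png

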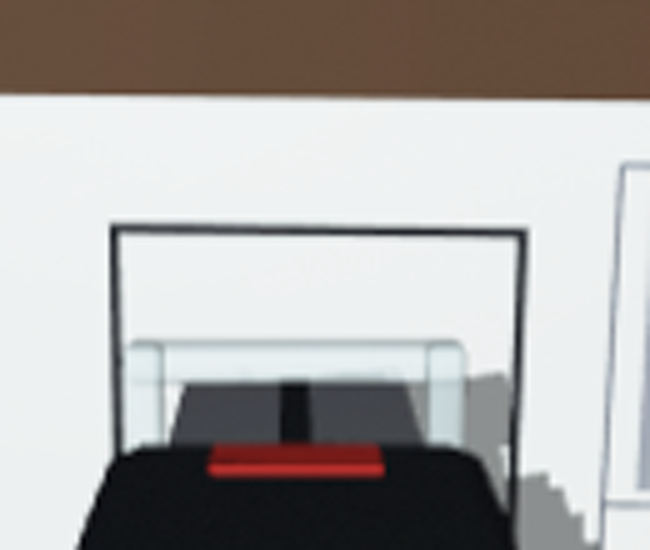

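Call:
send_rows(delta_pos=[[0, 0, 0], [0, 0, 0], [0, 0, 0], [0, 0, 0]], angular=[[0, 0, 0.04], [0, 0, 0], [0, 0, 0], [0, 0, 0]])

```text
clock: 13.17
position: [0.5511, -0.28, 0.1322]
ee_rot: [0.001, 0.999, -0.053, 0.001]
contact_force: [-0.8, -0.1, -1.5]
width: 0.0337
```

Call:
send_rows(delta_pos=[[0, 0, 0.02], [0, 0, 0.025], [0, 0, 0.02], [0, 0, 0.01], [0, 0, 0]], angular=[[0, 0, 0], [0, 0, 0], [0, 0, 0], [0, 0, 0], [0, 0, 0]])

```text
clock: 13.58
position: [0.5493, -0.2791, 0.0986]
ee_rot: [-0.001, 0.999, -0.053, -0.002]
contact_force: [0.0, 0.3, -1.2]
width: 0.0333
```

Call:
send_rows(delta_pos=[[0, 0, 0], [0, 0, 0], [0, 0, 0], [0, 0, 0]], angular=[[0, 0, 0], [0, 0, 0], [0, 0, 0], [0, 0, 0]])

```text
clock: 13.92
position: [0.5506, -0.2799, 0.1011]
ee_rot: [0.0, 0.999, -0.053, 0.0]
contact_force: [0.1, -0.4, -1.0]
width: 0.0338
```

```bash
python3 - <<'E'
from h import *
need([.550,-.2795,.09],-6)
c=manip.calibration("wrist");im=manip.get_image("wrist");np.save("w11.npy",c,allow_pickle=True)
cv2.imwrite("pics/w11.png",im)
cv2.imwrite("pics/w11c.png",cv2.resize(im[105:215,215:345],None,fx=5,fy=5,interpolation=cv2.INTER_CUBIC))
cv2.imwrite("pics/s11.png",manip.get_image("scene")[130:250,300:460].repeat(4,0).repeat(4,1))
need([.550,-.2795,.09],-6)
E
```

```text
t 13.92 pos [ 0.5506 -0.2799  0.1011] yaw -6.12 zdir [ 8.e-04 -4.e-04 -1.e+00] F [ 0.12 -0.42 -1.04] w 0.0338
tool mm [-0.6 -0.3 11.1] units [-0.0016 -0.0009  0.0277] turn z units -0.026
t 14.02 pos [ 0.5505 -0.2798  0.101 ] yaw -6.12 zdir [ 6.e-04 -3.e-04 -1.e+00] F [ 0.24  0.25 -1.11] w 0.0334
tool mm [-0.6 -0.3 11. ] units [-0.0014 -0.0007  0.0275] turn z units -0.026
```

View pics/w11c.png

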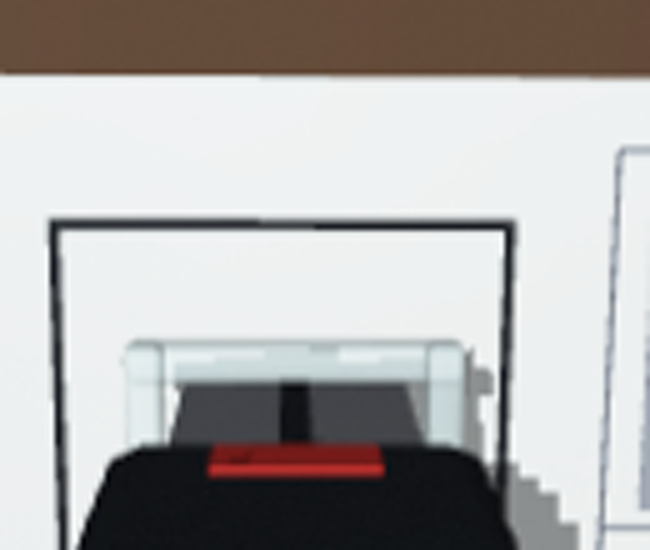

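View pics/s11.png

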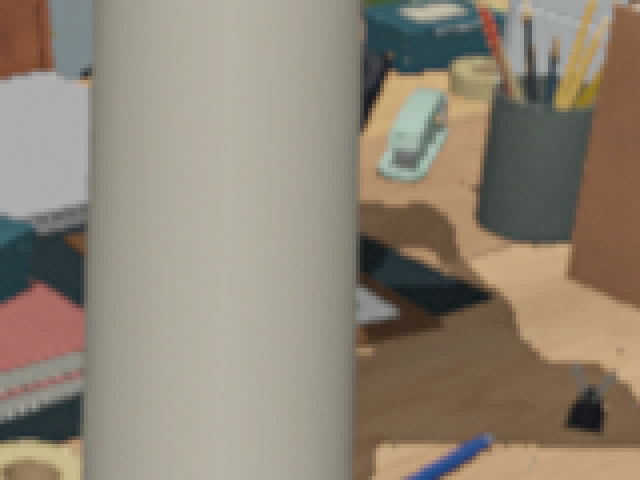

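```bash
python3 - <<'E'
from fin import *
rep([(225.8,149.6),(316.2,149.6)],[(239.6,172.8),(307.6,172.8)],"w11.npy")
E
```

```text
box w 53.45657603367713 yaw -6.198508847278965 c [ 549.1 -279.     4.8]
foot w 36.23261333111024 yaw -6.203779445974776 c [ 550.6 -279.9   30. ]
err (box-foot) in tool mm [-1.6 -0.7 25.2] foot rel TCP [ 0.  0. 71.]
```

Call:
send_rows(delta_pos=[[-0.002, -0.001, 0.005], [-0.002, 0, 0.006], [0, 0, 0.006], [0, 0, 0.005], [0, 0, 0.004]], angular=[[0, 0, 0], [0, 0, 0], [0, 0, 0], [0, 0, 0], [0, 0, 0]])

```text
clock: 14.43
position: [0.5486, -0.2791, 0.0898]
ee_rot: [-0.0, 0.999, -0.053, -0.0]
contact_force: [-0.4, 0.8, -1.5]
width: 0.0333
```

Call:
send_rows(delta_pos=[[0, 0, 0], [0, 0, 0], [0, 0, 0], [0, 0, 0], [0, 0, 0]], angular=[[0, 0, 0], [0, 0, 0], [0, 0, 0], [0, 0, 0], [0, 0, 0]])

```text
clock: 14.85
position: [0.5489, -0.2792, 0.0904]
ee_rot: [0.0, 0.999, -0.053, 0.0]
contact_force: [0.5, 0.2, -2.0]
width: 0.0339
```

```bash
python3 - <<'E'
from h import *
need([.550,-.2795,.09],-6)
c=manip.calibration("wrist");im=manip.get_image("wrist");np.save("w12.npy",c,allow_pickle=True)
cv2.imwrite("pics/w12.png",im)
cv2.imwrite("pics/w12c.png",cv2.resize(im[105:215,215:345],None,fx=5,fy=5,interpolation=cv2.INTER_CUBIC))
need([.550,-.2795,.09],-6)
cv2.imwrite("pics/t12.png",cv2.resize(manip.get_image("top")[110:260,130:460],None,fx=2.4,fy=2.4))
E
```

```text
t 14.85 pos [ 0.5489 -0.2792  0.0904] yaw -6.12 zdir [ 3.e-04 -1.e-04 -1.e+00] F [ 0.49  0.22 -1.99] w 0.0339
tool mm [1.1 0.1 0.4] units [0.0028 0.0003 0.001 ] turn z units -0.026
t 14.9 pos [ 0.5489 -0.2792  0.0904] yaw -6.12 zdir [ 3.e-04 -1.e-04 -1.e+00] F [ 0.46 -0.36 -1.41] w 0.0334
tool mm [1.1 0.1 0.4] units [0.0029 0.0003 0.001 ] turn z units -0.026
```

View pics/w12c.png

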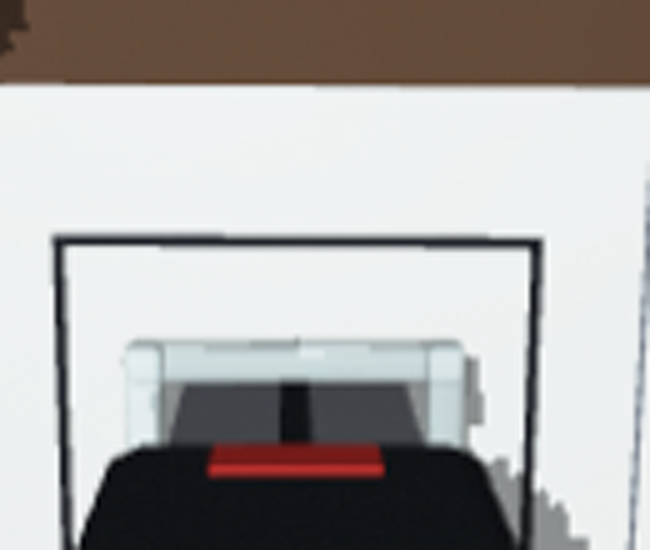

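View pics/t12.png

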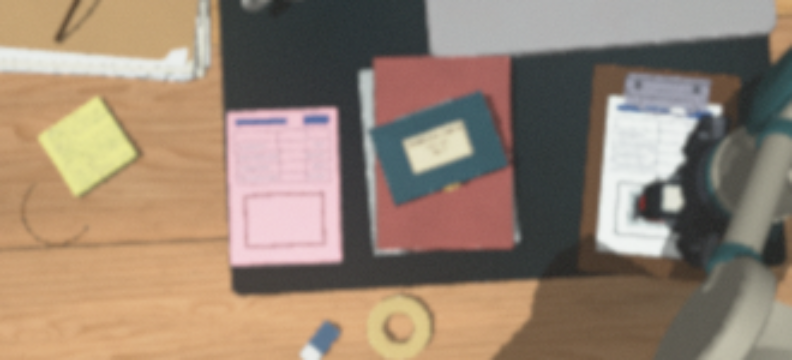

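```bash
python3 - <<'E'
from fin import *
rep([(226.8,152.8),(322,153.3)],[(239.6,172.8),(307.6,172.8)],"w12.npy")
s=manip.get_state();print(np.abs(s["qd"]).max(),s["position"][2]-.074-.0048,s["clock"],s["contact_force"].round(2))
E
```

```text
box w 53.709327597442254 yaw -6.495103157111495 c [ 549.1 -279.1    4.8]
foot w 36.21994130462268 yaw -6.197356307149711 c [ 548.8 -279.1   19.4]
err (box-foot) in tool mm [ 0.2 -0.  14.6] foot rel TCP [-0.  -0.1 71. ]
0.0025170222663165437 0.01158667033258319 14.95 [ 0.4   0.64 -1.66]
```

```bash
python3 - <<'E'
from h import *
print(manip.sign_off()); s=manip.get_state();print(s["clock"],s["position"],s["width"])
E
```

```text
the job is handed in; nothing more can be done
None
the job is handed in; nothing more can be done
```

I made both impressions, then carried the stamp over the pile and handed the job in at about 15 s with it held over the original's box; no verdict came back.

- **Trial impression:** pressed onto the hard stop on the sticky pad, with about 15 mm of travel and 36 N. The stamp stood within about 3 mm of the pad's centre.
- **Copy:** pressed to the stop with at least 14 mm of travel and 47 N. The foot was inside the printed box, about 2.5 mm off centre along x and square to it.
- **Final hold:** measured just before handing in, the foot was within about 0.5 mm of the box's centre, square within 0.5° and upright. It was 11–12 mm above the paper, with the stamp at rest, the cap up and the grip at 34 mm. The clipboard was not touched.
- **Other objects:** the last top view showed the pad, pile, tape roll and eraser where they started.

**Checks that disagreed or fell short:**
- The top and wrist cameras differed by 2–3 mm on the x of both boxes; I used the wrist view, which shows foot and box together.
- The height of the gripper above the stamp's foot came out between 72.9 and 74.7 mm, so the final height is good to about 2 mm.
- No ink shows on the pad or the copy in the pictures, so the impressions rest on the force and travel readings.

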